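Park the bottle shaker and hold its amber bottle up tilted for a look at the sediment

TASK

The bench shaker has stopped: push its parking bolt fully home into the keeper so that the tray cannot shift, then draw the amber bottle with the grey cap straight up out of its spring clamp. Lift it until its bottom is at least 15 cm above the bench and tip it over to about 45 degrees, so that any sediment on its bottom can be seen; the program finishes while the gripper is still holding it there, motionless. The bolt must stay home and the clear jar in its clamp, and the small carton and the calculator are to be left alone.

Things in the scene. Friction and masses are not known exactly. Their poses are not given: they have to be found in the camera images.
- shaker: Blue-grey bench shaker with a black-topped tray, fixed to the bench, 156x290x50 mm. Origin: on the bench under it, 15 mm from its middle toward the tray end. +x from the control panel (front) to the back, +y along its length from the bolt end to the tray end, z up. Clamps at x = -50 and +50, y = 53 mm; bottles stand on the tray at z = 61 mm; clamp springs reach z = 110 mm.
- bolt (a joint): Travel of the parking bolt along the shaker's +y: 0 = fully drawn back, 0.025 m = fully home, its nose through the keeper on the edge of the tray. Starts at 0 to 6 mm. It slides against about 2 N of friction and stays where it is left. Unbolted, the tray can shift 10 mm along the shaker's x and springs back to the middle.
- bolt_knob (a point): Middle of the bolt's upright black knob, where to pinch it: a round knob 13 mm across, 22 mm high, its top 12 mm above this point; the point is 97 mm above the bench. Steel deck 46 mm below it. It moves with the bolt, along the shaker's +y. The bolt's barrels (22 mm wide, tops 13 mm below the point) stay 21 mm or more before and behind its axis over its whole travel.
- amber_bottle: Amber glass bottle with a grey cap, 56 mm across, 108 mm high, 0.13 to 0.25 kg. Origin: centre of its bottom; z runs up through the cap. The cap is 51 mm across, from 82 to 108 mm above the bottom. It stands in either of the two clamps, pressed by four leaf springs 2 to 3 N each, so that it takes about 6 N beside its weight to draw it up; it is out after 50 mm.
- clear_jar: Clear glass jar with a white cap, 56 mm across, 108 mm high, in the other clamp, 100 mm from the amber bottle. Origin: centre of its bottom, z up. Stays where it is.
- inserts_box: Small white carton with a red band, 50x55x38 mm, on the bench at the left front, before the tall grey instrument (0.43 m high, solid) that stands left of the shaker. Origin: centre of its underside. To be left alone.
- calculator: Desk calculator, 124x72x14 mm, on the dark desk at the right front. Origin: centre of its underside. To be left alone.

How it is judged:
By the outcome, as a careful person would: the job done as asked, in the order asked, and still so for the second after the job is handed in, while the arm keeps its last pose, push and grip.
It also fails if it takes over 53 s, if anything falls off the work surface, if the arm or the gripper's body presses on something with over 40 N, if the wrist force passes 120 N, or if a joint passes its speed limit or range.

ROBOT

A 7-joint arm with a two-finger parallel gripper is mounted at the origin on the work surface; the furniture and walls round the work are solid. World frame = base frame: x ahead of the robot, y to its left, z up, the work surface at z = 0. Lengths are in m, angles in rad, forces in N, time in s.
With the tool pointing down it reaches from about 0.425 to 1.025 m from the base axis. Payload 9.4 kg.
Tool frame: the origin (TCP) lies on the centre line of the jaws, within the pads' length; the fingertips stand 14 mm ahead of it and the grasp point (between the pads) lies 5 mm behind it (ctrl.tips_ahead is the distance from the TCP to the fingertips, in m); z points along the fingers, y is the line along which they close (so a half turn about z gives the same grasp; the last joint's range is limited). The gripper opens to 85 mm and grips with 20 to 120 N. Pads are 22 mm wide; open, the fingers measure 114 mm over their backs; the gripper's body (76 mm by 85 mm) begins 54 mm behind the grasp point. The pads swing forward as they close: fully open they stand 13 mm farther back than shut.
Start: joints at [-1.303, 0.599, -0.003, 1.599, 0.002, 0.943, -0.08], TCP at [0.245, 0.682, 0.245] pointing down, gripper open.
Joint ranges: [-2.57, 2.57], [-0.35, 1.97], [-1.29, 1.29], [0.11, 2.56], [-1.05, 4.19], [0.11, 1.86], [-2.63, 2.63]. Speed limits (rad/s): [2.22, 2.22, 3.01, 3.01, 3.14, 3.14, 3.14].

INTERFACE

Orientations are given as [roll, pitch, yaw] about the fixed x, y, z axes, in that order (R = Rz(yaw) Ry(pitch) Rx(roll)).
In Python, from cell import ctrl, cams gives the robot as it stands.
- The arm moves only by the tool step_arm, never from a script. Its argument "targets" is text: rows parted by semicolons, each of 4 numbers parted by spaces: the shift along the tool's x, y, z in m, then the turn about the tool's z in rad. In form: tx ty tz spin; .... A call has 1 to 8 rows; each row shifts and turns the commanded pose from where the row before left it, along the tool's axes as they then stand; what a row does not reach is not made up. A row lasts 1/10 s, in which the tool goes at most 50 mm and 8.59 degrees, less where a joint would pass 70% of its speed; a pose out of reach is approached as far as the arm can. A call is refused whole if a number of a shift passes 0.05 or a number of a turn 0.15, either way. A call with a gripper value outside its range is refused whole. "claw" is the opening, from -1 (shut) to 1 (fully open), set as the call begins (left out, the last holds). The fingers move at their own pace and stop on an object; "newtons" is the grip in N (left out, the last holds). Time passes only in rows, so rows that do not move let the fingers close. It gives the time, the measured TCP pose, the force, the opening and the grip force at its end, in the units of the state.
- ctrl.sense(): the state, without advancing time (a new reading comes with each control period).
- cams.read_camera(name): name is "scene" or "top" or "wrist"; returns a dict with "color" (420x560x3 uint8, blue, green, red), "range_z" (420x560 float32, m along the optical axis (not along the pixel's ray), 0 where there is no reading), "camera_matrix" (3x3 intrinsics, pixels), "k1" (the pictures are not rectified: a ray, as slopes to the right and down, at radius r is drawn at 1 + k1 r^2 times it, then the intrinsics apply), "R" (3x3) and "t" (3): a world point X has camera coordinates R X + t; the wrist camera has in their place "mount" (4x4, takes a point from camera to tool coordinates, whose origin is the TCP and whose axes are the flange's). Camera axes: x right, y down, z forward; pixel columns grow to the right and rows downward; lengths in m; the calibration is good to about 2 mm. A picture is of the moment at which its call begins: read the wrist's pose just before it.
- ctrl.finish_job(): hands the job in; it is judged then, once.
Trained networks look in a picture, given as the dict that the camera call returned (one of the last four; its "shot" number tells which), for a name from the list of things; names that differ only in an ending like _2 or _b are one class to them, and where a whole thing is asked for, a point or a joint stands for the part that bears it (a point fixed in the world has none). Each returns a list of dicts, best first, with "conf" (0 to 1); they miss things now and then, are a little off and sometimes report something else, mostly with a low value. They report only what shows in the picture. A call takes as long as a camera call.
- cams.outline_of(picture, target): "region" (420x560 bool, what is visible of it) and "rect" ([left, top, width, height] in pixels, round what is visible of it).
The state is a dict: "t": time; "q": joint angles; "qvel": joint speeds; "joint_torque": joint torques, N m; "position": TCP position; "ee_rot": TCP orientation; "wrist_force": force on the tool from outside, world axes, zero at the start; "torque": the same for the moment, N m; "grip_width": finger opening in m; "grip_force": force on a finger pad.
Only numpy, scipy, OpenCV 4.12 (cv2) and the standard library are available. Lean on these libraries where they do the work, as an engineer would, in place of code of your own. Each camera call takes 0.05 s, during which the arm holds its last target. There are 200 camera calls.

## Working session

There is one attempt and no reset: what is moved stays moved. The work goes in short steps, Python scripts to look and compute and a tool call to move; the robot and the scene stay as the last step left them, time stands still between calls to the robot, and variables do not carry over. Pictures are saved under pics/ and viewed, at most 10 in all, crops included, and the job is handed in when it is done.

Besides the shell and the picture viewer there is one more tool, called after ">>>" as a command line: name --argument value ..., lists and objects as JSON in quotes. step_arm: Moves the arm, as the interface text tells. Its arguments: {"type":"object","properties":{"targets":{"type":"string"},"claw":{"type":"number"},"newtons":{"type":"number"}},"required":["targets"]}

```bash
mkdir -p pics; cat > h.py <<'E'
import numpy as np, cv2
from cell import ctrl, cams
def pts(p, mask):
    v,u=np.nonzero(mask&(p["range_z"]>0)); z=p["range_z"][v,u].astype(float)
    K=p["camera_matrix"]; d=np.array([p["k1"],0,0,0,0],float)
    n=cv2.undistortPoints(np.stack([u,v],1).astype(float)[:,None],K,d)[:,0]
    c=np.c_[n*z[:,None],z]
    return (c-p["t"])@p["R"], np.stack([u,v],1)
E
cat > a.py <<'E'
from h import *
s=ctrl.sense(); print({k:np.round(v,3) for k,v in s.items()})
ims=[]
for n in("scene","top"):
    p=cams.read_camera(n); ims.append(p["color"])
    cv2.imwrite(f"pics/{n}.png",p["color"])
    np.savez(f"{n}.npz",**{k:p[k] for k in("color","range_z","camera_matrix","k1","R","t")})
    for t in("shaker","bolt_knob","amber_bottle","clear_jar","inserts_box","calculator"):
        for o in cams.outline_of(p,t)[:2]:
            X,_=pts(p,o["region"])
            print(n,t,round(o["conf"],2),o["rect"],len(X), np.round(np.median(X,0),3) if len(X) else "", np.round(np.percentile(X,[2,98],axis=0),3).tolist() if len(X) else "")
            np.save(f"{n}_{t}.npy",o["region"]) if o is not None else 0
E
python3 a.py
```

```text
{'t': np.float64(0.0), 'q': array([-1.303,  0.6  , -0.003,  1.6  ,  0.002,  0.943, -0.08 ]), 'qvel': array([-0.002,  0.001,  0.   ,  0.   ,  0.001,  0.001, -0.   ]), 'joint_torque': array([-0.0000e+00, -7.7647e+01,  1.5650e+00, -2.5799e+01,  1.2000e-02,
        1.0000e-02, -0.0000e+00]), 'position': array([0.245, 0.682, 0.244]), 'ee_rot': array([-3.14 ,  0.   ,  2.797]), 'wrist_force': array([0.453, 0.169, 0.706]), 'torque': array([-0.017, -0.011, -0.007]), 'grip_force': np.float64(0.0), 'grip_width': np.float64(0.086)}
scene shaker 0.56 [164.4, 191.5, 131.7, 78.5] 6626 [ 0.674 -0.05   0.049] [[0.528, -0.181, 0.012], [0.77, 0.099, 0.087]]
scene bolt_knob 0.8 [167.7, 205.3, 51.1, 13.7] 262 [ 0.69  -0.119  0.076] [[0.66, -0.176, 0.047], [0.723, -0.071, 0.107]]
scene amber_bottle 0.59 [252.5, 170.3, 21.7, 34.1] 807 [ 0.58  -0.005  0.15 ] [[0.535, -0.048, 0.059], [0.597, 0.011, 0.169]]
scene clear_jar 0.9 [244.1, 201.3, 27.5, 50.3] 1101 [0.671 0.044 0.14 ] [[0.635, 0.014, 0.068], [0.684, 0.061, 0.17]]
scene calculator 0.67 [205.4, 148.1, 38.0, 30.2] 821 [ 0.451 -0.255  0.005] [[0.386, -0.304, -0.007], [0.506, -0.215, 0.009]]
top shaker 0.82 [238.9, 141.6, 139.4, 106.5] 7422 [ 0.639 -0.063  0.052] [[0.519, -0.188, 0.043], [0.751, 0.089, 0.097]]
top bolt_knob 0.83 [318.6, 163.3, 53.1, 23.1] 323 [ 0.685 -0.126  0.076] [[0.654, -0.187, 0.0], [0.737, -0.072, 0.108]]
top bolt_knob 0.58 [364.7, 265.5, 41.6, 60.3] 1782 [ 0.44  -0.26   0.006] [[0.381, -0.302, -0.005], [0.501, -0.219, 0.011]]
top amber_bottle 0.71 [277.9, 197.6, 27.1, 35.7] 811 [ 0.558 -0.02   0.166] [[0.54, -0.045, 0.06], [0.606, 0.006, 0.17]]
top clear_jar 0.74 [261.3, 153.5, 24.9, 40.3] 822 [0.64  0.029 0.165] [[0.626, 0.005, 0.068], [0.672, 0.055, 0.17]]
top inserts_box 0.76 [139.9, 235.4, 35.7, 30.3] 692 [0.457 0.265 0.037] [[0.427, 0.236, -0.001], [0.489, 0.303, 0.04]]
```

```bash
cat > b.py <<'E'
from h import *
for n in("scene","top"):
    p=dict(np.load(f"{n}.npz")); p["k1"]=float(p["k1"])
    C={}
    for t in("amber_bottle","clear_jar"):
        X,_=pts(p,np.load(f"{n}_{t}.npy")); T=X[(X[:,2]>.163)&(X[:,2]<.178)]
        (c,r)=cv2.minEnclosingCircle(T[:,:2].astype(np.float32)); C[t]=np.array(c)
        print(n,t,len(T),np.round(c,4),round(r,4),np.round(T[:,:2].mean(0),4),np.round(np.median(T[:,2]),4))
    d=C["clear_jar"]-C["amber_bottle"]; print("dist",np.linalg.norm(d),np.degrees(np.arctan2(d[1],d[0])))
    X,_=pts(p,np.load(f"{n}_bolt_knob.npy")); T=X[(X[:,2]>.098)&(X[:,2]<.115)]
    print("knob",len(T),np.round(np.percentile(T,[2,50,98],axis=0),4).tolist())
    X,_=pts(p,np.load(f"{n}_shaker.npy")); X=X[(X[:,2]>.044)]
    print("shaker rect",cv2.minAreaRect(X[:,:2].astype(np.float32)))
s=cv2.imread("pics/scene.png")[130:290,130:330]; t=cv2.imread("pics/top.png")[120:280,210:410]
cv2.imwrite("pics/c.png",np.vstack([cv2.resize(s,None,fx=4,fy=4)[:600,:800][::1],cv2.resize(t,None,fx=4,fy=4)])[:, :]) if 0 else cv2.imwrite("pics/c.png",cv2.resize(t,(750,600),interpolation=cv2.INTER_CUBIC))
E
python3 b.py
```

```text
scene amber_bottle 300 [0.5912 0.0009] 0.0516 [ 0.572  -0.0142] 0.1668
scene clear_jar 361 [0.6555 0.0346] 0.0263 [0.6573 0.0349] 0.1672
dist 0.07260882183473512 27.642817158882306
knob 27 [[0.6844, -0.1254, 0.0986], [0.6897, -0.1198, 0.1043], [0.6935, -0.1147, 0.1077]]
shaker rect ((0.6485258340835571, -0.052175506949424744), (0.18916891515254974, 0.2945510447025299), 29.061508178710938)
top amber_bottle 508 [ 0.5654 -0.0178] 0.0269 [ 0.5659 -0.018 ] 0.1676
top clear_jar 425 [0.6524 0.0315] 0.0245 [0.6518 0.0314] 0.168
dist 0.10005644352689594 29.53794417103123Traceback (most recent call last):
  File "b.py", line 11, in <module>
    print("knob",len(T),np.round(np.percentile(T,[2,50,98],axis=0),4).tolist())
                                 ~~~~~~~~~~~~~^^^^^^^^^^^^^^^^^^^^
    return _quantile_unchecked(
        a, q, axis, out, overwrite_input, method, keepdims, weights)
    return _ureduce(a,
                    func=_quantile_ureduce_func,
    ...<5 lines>...
                    overwrite_input=overwrite_input,
                    method=method)
    r = func(a, **kwargs)
    result = _quantile(arr,
                       quantiles=q,
    ...<2 lines>...
                       out=out,
                       weights=wgt)
    slices_having_nans = np.isnan(arr[-1, ...])
                                  ~~~^^^^^^^^^
IndexError: index -1 is out of bounds for axis 0 with size 0
```

View pics/scene.png

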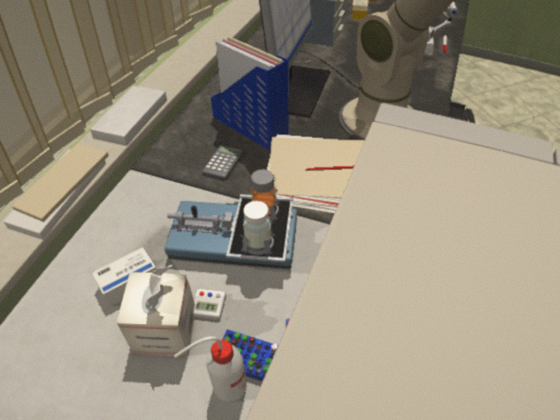

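```bash
cat > b2.py <<'E'
from h import *
p=dict(np.load("top.npz")); p["k1"]=float(p["k1"])
X,uv=pts(p,np.ones((420,560),bool))
m=np.zeros((420,560),bool); m[160:190,315:375]=1
K,_=pts(p,m); T=K[(K[:,2]>.099)&(K[:,2]<.115)]
print("knob",len(T),np.round(np.percentile(T,[2,50,98],axis=0),4).tolist())
H=X[(X[:,2]>.40)&(X[:,2]<.46)]; print("instr",len(H),cv2.minAreaRect(H[:,:2].astype(np.float32)),np.round(np.percentile(H,[1,50,99],axis=0),3).tolist())
# height map 5cm cells
g={}
ix=np.floor(X[:,0]/.05).astype(int); iy=np.floor(X[:,1]/.05).astype(int)
print("rows x, cols y from +0.9 to -0.6 ; cm")
for i in range(-2,22):
    print("%5.2f"%(i*.05)," ".join("%3d"%round(100*np.percentile(X[(ix==i)&(iy==j),2],98)) if ((ix==i)&(iy==j)).sum()>2 else "  ." for j in range(17,-12,-1)))
E
python3 b2.py
```

```text
knob 29 [[0.6781, -0.1293, 0.1002], [0.6829, -0.1242, 0.106], [0.6877, -0.1185, 0.1088]]
instr 23228 ((0.7337286472320557, 0.020637810230255127), (0.2816937565803528, 0.8363519310951233), 16.261384963989258) [[0.496, -0.375, 0.402], [0.631, 0.315, 0.433], [0.873, 0.44, 0.436]]
rows x, cols y from +0.9 to -0.6 ; cm
-0.10 -74 -74 -74 -74 -74 -74 -74   .   .   .   .   .   .   .   .   .   .   .   .   .   .   .   .   .   .   .   .   .   .
-0.05 -74 -74 -74 -75 -74 -74 -74 -74 -74   .   .   .   .   .   .   .   .   .   .   .   .   .   .   .   .   .   .   .   .
 0.00 -74 -74 -74 -74 -74 -74 -74 -74 -74   .   .   .   .   .   .   .   .   .   .   .   .   .   .   .   .   .   .   .   .
 0.05 -74 -74 -74 -74 -74 -74 -74 -74 -74   .   . -10  -8   .   .   .   .   .   .   .   .   .   .   .   .   .   .   .   .
 0.10 -74 -74 -75 -74 -74 -74 -74 -74   .   .   . -10  -8   0   0   0   0   0   0   0   .   .   .   .   .   .   .   .   .
 0.15 -74 -75 -74 -74 -74 -74 -74 -74   .   .   .   .   0   0   0   5   6   5   0   0   0   0   0   0   .   .   .   .   .
 0.20 -74 -74 -74 -74 -74 -74 -74 -74   .   .   .   
[... 1443 characters left out ...]
 .   .   .   .   .  35  38   4   4   4   2  12  12   0   5   5   0  21  22  43  18  27   .
 0.85   .   .   .   .   .   .   .   .   .   .   .  33   0   4  12   4   0  13  18  13   5   5   5  22  43  45  18   .   .
 0.90   .   .   .   .   .   .   .   .   .   .   .  27   0  12  20  12  13  19  18  13   5   5   5  22  39  22  24   .   .
 0.95   .   .   .   .   .   .   .   .   .   .   .  21   0   0  20  19   0  13  13  12   0   0   0  21  34  21  33  32   .
 1.00   .   .   .   .   .   .   .   .   .   .  14  16   0   0   0   0   0   0   .   0   0   0  18  18  29  18   .   .   .
 1.05   .   .   .   .   .   .   .   .   .   .  11   0   0   0   0   0   0   0   0   0   0   0  18  18  18  18   .   .   .
```

View pics/top.png

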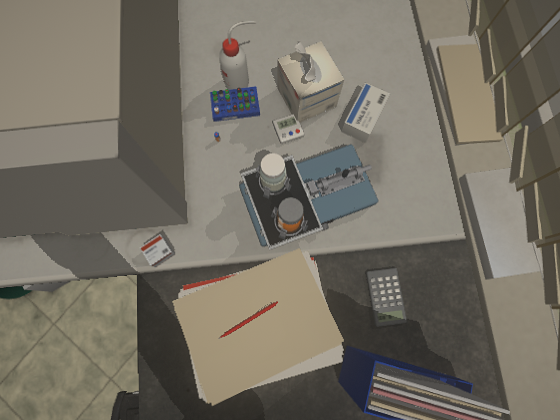

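The top view shows the amber bottle's grey cap at about (290,210), the jar's white cap at (272,165), the knob at about (335,180) and the instrument to the left. The cap heights (about 0.168 m) and the 100 mm spacing match the given sizes. I'll pull the arm in first, then swing it round the instrument.

>>> step_arm --targets "0 -0.036 -0.008 0;0 -0.036 -0.008 0;0 -0.036 -0.008 0;0 -0.036 -0.008 0;0 -0.036 -0.008 0;0 -0.036 -0.008 0;0 -0.036 -0.008 0;0 -0.036 0 0" --claw 1

```text
t: 1.5
position: [0.1474, 0.4104, 0.3022]
ee_rot: [3.14, -0.0, 2.797]
wrist_force: [-0.0, 0.2, 0.1]
grip_width: 0.0855
grip_force: 0.0
```

>>> step_arm --targets "-0.048 -0.003 0 0.11;-0.048 -0.003 0 0.11;-0.048 -0.003 0 0.11;-0.048 -0.003 0 0.11;-0.048 -0.003 0 0.11;-0.048 -0.003 0 0.11;-0.048 -0.003 0 0.11;-0.048 -0.003 0 0.11"

```text
t: 2.3
position: [0.4107, 0.1444, 0.3017]
ee_rot: [3.14, -0.0, 1.912]
wrist_force: [1.8, 0.4, 0.3]
grip_width: 0.0855
grip_force: 0.0
```

>>> step_arm --targets "-0.02 -0.01 0 -0.087;-0.02 0.01 0 -0.087;-0.047 0.018 0.01 0;-0.047 0.018 0.015 0;-0.047 0.018 0.015 0;-0.047 0.018 0.015 0;-0.047 0.018 0.015 0;-0.047 0.018 0.015 0"

```text
t: 3.1
position: [0.6493, -0.0741, 0.2195]
ee_rot: [3.141, -0.0, 2.091]
wrist_force: [-0.2, 1.3, 0.5]
grip_width: 0.0853
grip_force: 0.0
```

```bash
cat >> h.py <<'E'
from scipy.spatial.transform import Rotation as Ro
def wristshot():
    s=ctrl.sense(); p=cams.read_camera("wrist"); M=np.asarray(p["mount"])
    Rt=Ro.from_euler("xyz",s["ee_rot"]).as_matrix()
    Rwc=Rt@M[:3,:3]; twc=Rt@M[:3,3]+s["position"]
    p["R"]=Rwc.T; p["t"]=-Rwc.T@twc
    return s,p
def totool(s,X):
    return Ro.from_euler("xyz",s["ee_rot"]).as_matrix().T@(np.asarray(X)-s["position"])
E
cat > w.py <<'E'
from h import *
import sys
s,p=wristshot(); cv2.imwrite(f"pics/{sys.argv[1]}.png",p["color"])
print(np.round(s["position"],4),np.round(s["ee_rot"],3),np.asarray(p["mount"]).round(3).tolist())
for t in("bolt_knob","amber_bottle","clear_jar"):
    for o in cams.outline_of(p,t)[:2]:
        X,uv=pts(p,o["region"]); 
        if len(X)<10: continue
        zt=.0985 if t=="bolt_knob" else .16
        T=X[(X[:,2]>zt)&(X[:,2]<zt+.018)]
        print(t,round(o["conf"],2),o["rect"],len(X),len(T))
        if len(T)>5:
            c,r=cv2.minEnclosingCircle(T[:,:2].astype(np.float32)); print("  circ",np.round(c,4),round(r,4),"mean",T.mean(0).round(4),"tool",totool(s,[*c,T[:,2].mean()]).round(4))
E
python3 w.py w1
```

```text
[ 0.6493 -0.0741  0.2195] [ 3.141 -0.     2.091] [[-0.001, -0.948, -0.319, 0.082], [1.0, -0.001, -0.001, 0.001], [0.0, -0.319, 0.948, -0.129], [0.0, 0.0, 0.0, 1.0]]
bolt_knob 0.56 [280.2, 195.8, 12.8, 127.6] 1295 209
  circ [ 0.6864 -0.1236] 0.0065 mean [ 0.6854 -0.1224  0.1067] tool [-0.0614  0.0075  0.1128]
amber_bottle 0.7 [141.7, 29.4, 115.4, 108.2] 8888 7745
  circ [ 0.5665 -0.0169] 0.0275 mean [ 0.5676 -0.0168  0.1684] tool [ 0.0907 -0.0434  0.051 ]
clear_jar 0.71 [314.2, 34.5, 118.8, 105.5] 9287 7529
  circ [0.654  0.0317] 0.025 mean [0.6529 0.0323 0.1689] tool [0.0894 0.0566 0.0507]
```

View pics/w1.png

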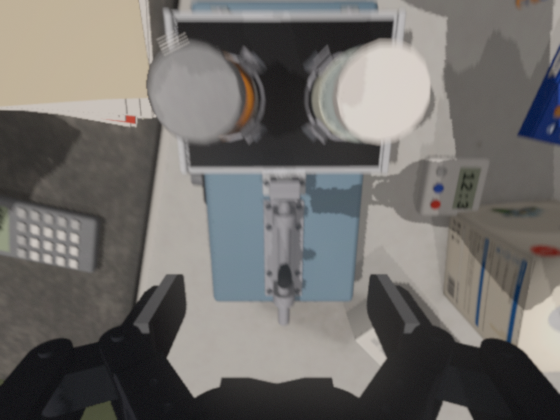

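The knob is at about (285,275), and its fitted radius of 6.5 mm and height fit the description. The tray is square to the tool. Moving over the knob, down, and closing on it.

>>> step_arm --targets "-0.03 0.0075 0 0;-0.031 0 0 0;0 0 0.03 0;0 0 0.03 0;0 0 0.03 0;0 0 0.02 0;0 0 0.0095 0;0 0 0 0"

```text
t: 4.1
position: [0.6839, -0.1207, 0.1003]
ee_rot: [-3.141, -0.001, 2.092]
wrist_force: [0.1, -0.5, 0.2]
grip_width: 0.0855
grip_force: 0.0
```

>>> step_arm --targets "0 0 0 0;0 0 0 0;0 0 0 0;0 0 0 0;0 0 0 0;0 0 0 0;0 0 0 0;0 0 0 0" --claw -1 --newtons 30

```text
t: 4.9
position: [0.6845, -0.1223, 0.1011]
ee_rot: [-3.142, 0.0, 2.091]
wrist_force: [-2.1, -0.9, 6.4]
grip_width: 0.0112
grip_force: 29.5
```

>>> step_arm --targets "0.003 0 0 0;0.003 0 0 0;0.003 0 0 0;0.003 0 0 0;0.003 0 0 0;0.003 0 0 0;0 0 0 0;0 0 0 0"

```text
t: 5.7
position: [0.6754, -0.1066, 0.101]
ee_rot: [-3.141, 0.0, 2.091]
wrist_force: [-2.5, -2.3, 6.5]
grip_width: 0.0114
grip_force: 29.6
```

>>> step_arm --targets "0.002 0 0 0;0.002 0 0 0;0.002 0 0 0;0 0 0 0;0 0 0 0"

```text
t: 6.2
position: [0.6741, -0.1042, 0.1012]
ee_rot: [3.14, 0.005, 2.089]
wrist_force: [2.8, -9.9, 2.1]
grip_width: 0.0115
grip_force: 29.5
```

>>> step_arm --targets "0.002 0 0 0;0.002 0 0 0;0 0 0 0;0 0 0 0"

```text
t: 6.6
position: [0.6739, -0.1039, 0.1015]
ee_rot: [3.138, 0.011, 2.087]
wrist_force: [10.5, -17.7, -4.3]
grip_width: 0.0114
grip_force: 29.5
```

Firm stop: the push rose from about 3 N to 20 N with no further travel. I'll take the load off, release and lift.

>>> step_arm --targets "-0.003 0 0 0;-0.002 0 0 0;0 0 0 0;0 0 0 0"

```text
t: 7.0
position: [0.6741, -0.1043, 0.1012]
ee_rot: [3.141, 0.004, 2.089]
wrist_force: [2.1, -7.9, 3.1]
grip_width: 0.0112
grip_force: 30.3
```

>>> step_arm --targets "0 0 0 0;0 0 0 0;0 0 0 0;0 0 0 0;0 0 0 0;0 0 -0.03 0;0 0 -0.045 0;0 0 -0.045 0" --claw 1

```text
t: 7.8
position: [0.6726, -0.1019, 0.2214]
ee_rot: [-3.14, -0.001, 2.091]
wrist_force: [1.4, 1.0, -0.8]
grip_width: 0.0852
grip_force: 0.0
```

```bash
python3 w.py w2; python3 -c "
import cv2;i=cv2.imread('pics/w2.png')
cv2.imwrite('pics/w2c.png',cv2.resize(i[100:320,180:400],(600,600),interpolation=2))"
```

```text
[ 0.6726 -0.1019  0.2214] [-3.140e+00 -1.000e-03  2.091e+00] [[-0.001, -0.948, -0.319, 0.082], [1.0, -0.001, -0.001, 0.001], [0.0, -0.319, 0.948, -0.129], [0.0, 0.0, 0.0, 1.0]]
bolt_knob 0.7 [1.6, 163.9, 90.5, 77.7] 5426 0
bolt_knob 0.64 [269.8, 157.9, 16.2, 103.1] 1204 221
  circ [ 0.6774 -0.1079] 0.0059 mean [ 0.6754 -0.1053  0.1072] tool [-0.0077  0.0013  0.1142]
amber_bottle 0.9 [123.7, 0.0, 125.4, 85.7] 8071 6015
  circ [ 0.5676 -0.0184] 0.0258 mean [ 0.5724 -0.024   0.1683] tool [ 0.1246 -0.0496  0.0533]
clear_jar 0.64 [306.1, 0.3, 123.7, 84.3] 8014 5806
  circ [0.6543 0.0314] 0.0251 mean [0.6569 0.0246 0.1688] tool [0.1248 0.0504 0.0527]
```

View pics/w2c.png

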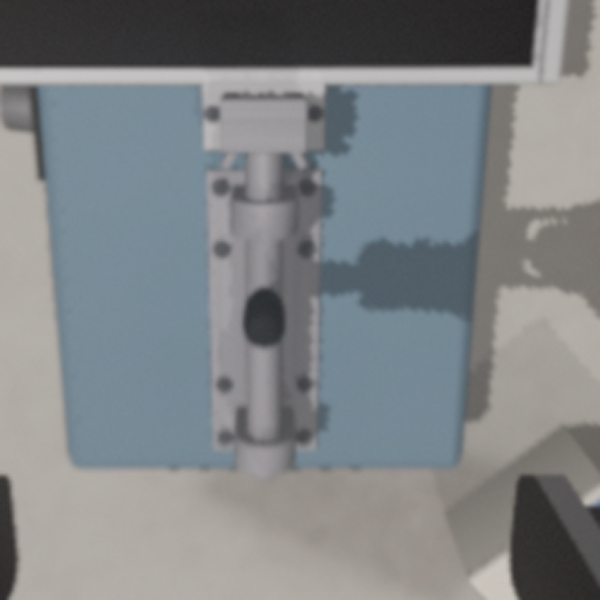

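The enlarged view shows the knob at (264,317) and the bolt's nose in the keeper at (263,125), about 20 mm further on than at the start. On to the amber cap.

>>> step_arm --targets "0.03 -0.0125 0 0;0.033 -0.0125 0 0;0.033 -0.0125 0 0;0.03 -0.0125 0 0;0 0 0.02 0;0 0 0.02 0;0 0 0.02 0;0 0 0.006 0"

```text
t: 8.8
position: [0.5653, -0.0172, 0.1518]
ee_rot: [-3.137, -0.002, 2.091]
wrist_force: [0.5, -0.4, 0.9]
grip_width: 0.0855
grip_force: 0.0
```

>>> step_arm --targets "0 0 0 0;0 0 0 0;0 0 0 0;0 0 0 0;0 0 0 0;0 0 0 0;0 0 0 0" --claw -1 --newtons 40

```text
t: 9.5
position: [0.5678, -0.0175, 0.1554]
ee_rot: [3.14, 0.001, 2.091]
wrist_force: [0.3, 0.0, 6.0]
grip_width: 0.0485
grip_force: 42.6
```

>>> step_arm --targets "0 0 -0.008 0;0 0 -0.01 0;0 0 -0.01 0;0 0 -0.01 0;0 0 -0.01 0;0 0 -0.012 0;0 0 -0.012 0;0 0 0 0" --newtons 50

```text
t: 10.3
position: [0.5685, -0.0178, 0.2293]
ee_rot: [3.137, 0.002, 2.091]
wrist_force: [0.2, -0.8, -1.4]
grip_width: 0.0471
grip_force: 73.0
```

>>> step_arm --targets "0 0 -0.03 0;0 0 -0.03 0;0 0 -0.04 0;0 0 -0.04 0;0 0 -0.04 0;0 0 -0.04 0;0 0 -0.04 0;0 0 0 0"

```text
t: 11.1
position: [0.5686, -0.0183, 0.4922]
ee_rot: [3.133, 0.004, 2.09]
wrist_force: [0.3, -0.7, -2.5]
grip_width: 0.047
grip_force: 73.0
```

```bash
cat > m.py <<'E'
from h import *
p=cams.read_camera("scene"); cv2.imwrite("pics/s2.png",cv2.resize(p["color"][40:300,130:400],(623,600)))
p=cams.read_camera("top"); X,uv=pts(p,np.ones((420,560),bool))
# instrument right edge: per x slice min y at top height, before the held things
for x in np.arange(.46,.80,.04):
    T=X[(abs(X[:,0]-x)<.01)&(X[:,2]>.42)&(X[:,2]<.445)&(X[:,1]>.1)]
    if len(T)>5: print(round(x,2),len(T),T[:,1].min().round(4),np.percentile(T[:,1],2).round(4),np.median(T[:,2]).round(4))
E
python3 m.py
```

```text
0.5 622 0.2928 0.2972 0.4326
0.54 1760 0.2135 0.2162 0.4333
0.58 1690 0.2237 0.2274 0.4333
0.62 1614 0.2338 0.2376 0.4335
0.66 1547 0.2445 0.2478 0.4334
0.7 1484 0.2552 0.2586 0.4334
0.74 1419 0.2659 0.2697 0.4334
0.78 55 0.2773 0.2774 0.4328
```

View pics/s2.png

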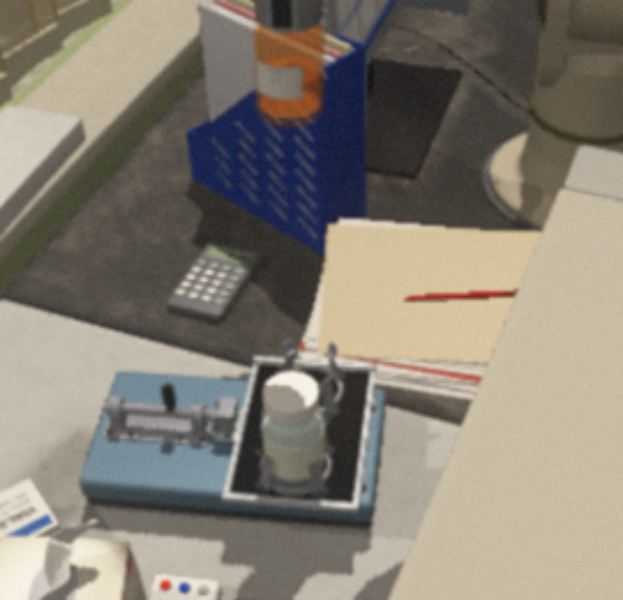

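The amber bottle is out and upright, with the bolt home and the jar in its clamp. The tool can only spin about its own axis. So I'll tilt the bottle by letting it pivot in the pads at a light grip, its side against the top edge of the solid instrument.

>>> step_arm --targets "0 0.02 0 0.1315;0 0.025 0 0.1315;0.02 0.025 0 0;0.026 0.02 0 0;0.026 0 0 0;0.026 0 0 0;0.026 0 0 0;0.026 0 0 0"

```text
t: 12.0
position: [0.6121, 0.1593, 0.4844]
ee_rot: [-3.138, 0.0, 1.828]
wrist_force: [0.2, 0.2, -1.9]
grip_width: 0.0474
grip_force: 72.9
```

>>> step_arm --targets "0 0 0 0;0 0 0 0;0.01 0 0 0;0.01 0 0 0;0.01 0 0 0;0 0 0 0" --newtons 20

```text
t: 12.6
position: [0.6049, 0.1896, 0.4864]
ee_rot: [-3.141, -0.001, 1.83]
wrist_force: [0.9, 0.6, -1.7]
grip_width: 0.0477
grip_force: 72.9
```

>>> step_arm --targets "0.006 0 0 0;0.006 0 0 0;0.006 0 0 0;0.006 0 0 0;0 0 0 0;0 0 0 0"

```text
t: 13.2
position: [0.6004, 0.2068, 0.4878]
ee_rot: [3.14, 0.005, 1.824]
wrist_force: [1.0, -10.2, 3.3]
grip_width: 0.0477
grip_force: 73.1
```

>>> step_arm --targets "0.006 0 0 0;0.006 0 0 0;0.006 0 0 0;0 0 0 0;0 0 0 0"

```text
t: 13.7
position: [0.5966, 0.2239, 0.4895]
ee_rot: [3.137, 0.005, 1.824]
wrist_force: [1.0, -10.1, 12.3]
grip_width: 0.0477
grip_force: 72.9
```

```bash
cat > t.py <<'E'
from h import *
import sys
s,p=wristshot(); q=cams.read_camera("scene")
cv2.imwrite(f"pics/{sys.argv[1]}.png",np.hstack([cv2.resize(p["color"],(400,300)),cv2.resize(q["color"][:210,200:480],(400,300))]))
for n,P in(("wrist",p),("scene",q)):
    for o in cams.outline_of(P,"amber_bottle")[:2]:
        X,uv=pts(P,o["region"])
        if len(X)<20: continue
        L=(X-s["position"])@Ro.from_euler("xyz",s["ee_rot"]).as_matrix()
        L=L[(np.linalg.norm(L,axis=1)<.15)]
        if len(L)<20: continue
        r=cv2.minAreaRect(L[:,[0,2]].astype(np.float32))
        print(n,round(o["conf"],2),o["rect"],len(L),"xz rect",np.round(r[0],3),np.round(r[1],3),round(r[2],1),"lowest z",(s["position"][2]-L[:,2].max()).round(3),"x rng",L[:,0].min().round(3),L[:,0].max().round(3))
E
python3 t.py t1
```

```text
wrist 0.72 [220.5, 228.9, 112.2, 124.6] 10803 xz rect [0.01  0.026] [0.101 0.046] 80.8 lowest z 0.41 x rng -0.021 0.029
scene 0.6 [330.5, 83.3, 58.1, 62.5] 1848 xz rect [-0.01   0.029] [0.06  0.134] 19.9 lowest z 0.392 x rng -0.056 0.026
```

View pics/t1.png

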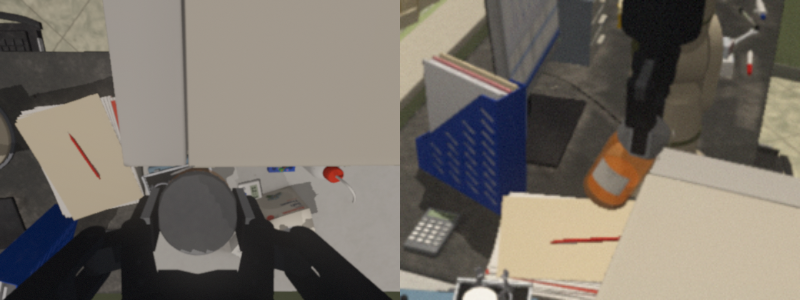

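The right half of the picture shows the bottle tilting in the pads, roughly 20–24° so far. Keep going the same way.

>>> step_arm --targets "0.006 0 0 0;0.006 0 0 0;0.006 0 0 0;0.005 0 0 0;0.003 0 0 0;0 0 0 0;0 0 0 0"

```text
t: 14.6
position: [0.5888, 0.2508, 0.4874]
ee_rot: [3.141, 0.003, 1.825]
wrist_force: [-0.1, -6.2, 2.6]
grip_width: 0.0473
grip_force: 64.5
```

```bash
python3 t.py t2
```

```text
wrist 0.84 [219.7, 231.7, 110.9, 143.1] 11674 xz rect [-0.028  0.03 ] [0.069 0.105] 50.0 lowest z 0.434 x rng -0.089 0.024
scene 0.64 [328.7, 84.6, 76.3, 49.1] 1997 xz rect [-0.019  0.028] [0.09 0.13] 40.4 lowest z 0.411 x rng -0.09 0.025
```

>>> step_arm --targets "0 0 0 0;0 0 0 0;-0.003 0 -0.02 0;0 0 -0.02 0;-0.02 0 -0.01 0;-0.02 0 0 0;0 0 0 0;0 0 0 0" --newtons 70

```text
t: 15.6
position: [0.599, 0.2117, 0.5367]
ee_rot: [3.142, -0.001, 1.827]
wrist_force: [0.6, -0.4, -2.5]
grip_width: 0.0473
grip_force: 72.6
```

```bash
cat >> t.py <<'E'
for P in (p,):
    o=cams.outline_of(P,"amber_bottle")[0]
    X,uv=pts(P,cv2.erode(o["region"].astype(np.uint8),np.ones((5,5))).astype(bool))
    L=(X-s["position"])@Ro.from_euler("xyz",s["ee_rot"]).as_matrix()
    rng=np.random.default_rng(0); best=None   # dominant plane = cap top
    for _ in range(500):
        a=L[rng.choice(len(L),3,replace=False)]; n=np.cross(a[1]-a[0],a[2]-a[0]); l=np.linalg.norm(n)
        if l<1e-5: continue
        n/=l; m=abs((L-a[0])@n)<.0015
        if best is None or m.sum()>best.sum(): best=m
    c=L[best].mean(0); n=np.linalg.svd(L[best]-c,full_matrices=False)[2][2]; n*=-np.sign(n[2])
    print("cap plane",best.sum(),len(L),"centre",c.round(3),"normal",n.round(3),"tilt",np.degrees(np.arccos(-n[2])).round(1))
    b=c-n*.108; print("bottom centre tool",b.round(3),"world z",(s["position"][2]-b[2]).round(3))
E
python3 t.py t3
```

```text
wrist 0.78 [219.9, 231.1, 113.8, 136.6] 11037 xz rect [-0.032  0.026] [0.055 0.106] 49.9 lowest z 0.494 x rng -0.087 0.025
scene 0.77 [307.1, 53.3, 75.0, 53.8] 2091 xz rect [-0.029  0.028] [0.058 0.116] 44.8 lowest z 0.457 x rng -0.086 0.023
cap plane 9039 10063 centre [ 0.004  0.001 -0.01 ] normal [ 0.727  0.018 -0.686] tilt 46.6
bottom centre tool [-0.075 -0.001  0.065] world z 0.472
```

View pics/t3.png

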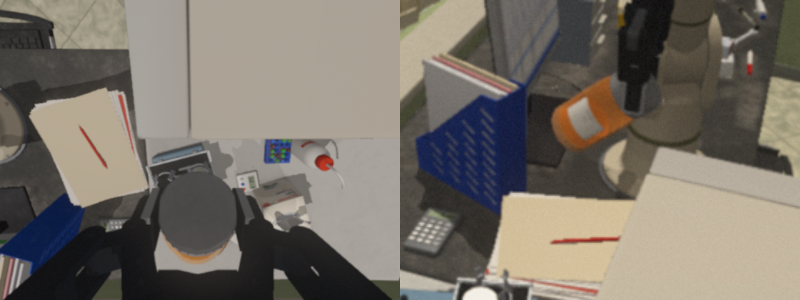

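The bottle is free of the edge and held at about 46.6°, bottom about 0.47 m up. I'll hold still, check for creep and check the bolt, then hand in.

>>> step_arm --targets "0 0 0 0;0 0 0 0;0 0 0 0;0 0 0 0;0 0 0 0;0 0 0 0;0 0 0 0;0 0 0 0"

```text
t: 16.65
position: [0.5991, 0.2116, 0.5367]
ee_rot: [3.142, 0.0, 1.828]
wrist_force: [0.8, 0.1, -1.9]
grip_width: 0.0473
grip_force: 72.6
```

```bash
python3 t.py t4; python3 - <<'E'
from h import *
q=cams.read_camera("scene")
for t in("bolt_knob","clear_jar"):
    for o in cams.outline_of(q,t)[:1]:
        X,_=pts(q,o["region"]); z=.098 if t=="bolt_knob" else .16
        T=X[(X[:,2]>z)&(X[:,2]<z+.016)]; print(t,round(o["conf"],2),len(T),T.mean(0).round(4))
print(abs(ctrl.sense()["qvel"]).max())
E
```

```text
wrist 0.57 [222.4, 232.6, 109.1, 136.4] 10898 xz rect [-0.031  0.026] [0.055 0.105] 49.8 lowest z 0.495 x rng -0.087 0.025
scene 0.75 [307.1, 52.9, 77.3, 54.1] 2085 xz rect [-0.031  0.026] [0.056 0.12 ] 44.2 lowest z 0.455 x rng -0.085 0.022
cap plane 8939 9961 centre [ 0.004  0.001 -0.01 ] normal [ 0.729  0.019 -0.685] tilt 46.8
bottom centre tool [-0.075 -0.001  0.064] world z 0.472
bolt_knob 0.79 31 [ 0.6786 -0.1022  0.1047]
clear_jar 0.64 384 [0.6579 0.0353 0.167 ]
0.0016562899892421036
```

```bash
python3 -c "
from cell import ctrl
print(ctrl.finish_job())"
```

```text
the job is handed in; nothing more can be done
None
```

The job is handed in: the bolt was pushed about 20 mm to a firm stop in its keeper, and the amber bottle is out and held still at about 47° with its bottom about 0.47 m above the bench; the jar is still in its clamp and the arm never went near the carton or the calculator. The tool could not tilt, so I tipped the bottle by pivoting it in the grip against the top edge of the instrument.

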